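Ready the bench balance with a clean jar

ROBOT

A 6-joint arm with a two-finger parallel gripper is mounted at the origin on the work surface. World frame = base frame: x ahead of the robot, y to its left, z up, the work surface at z = 0. Lengths are in mm, angles in rad, forces in N, time in s.
With the tool pointing down it reaches from about 400 to 925 mm from the base axis. Payload 12.5 kg.
Tool frame: the origin (TCP) lies midway between the tips of the shut fingers; the grasp point (between the pads) lies 19 mm behind it; z points along the fingers, y is the line along which they close (so a half turn about z gives the same grasp; the last joint's range is limited). The gripper opens to 95 mm and grips with 3 to 60 N. Pads are 20 mm wide; open, the fingers measure 119 mm over their backs; the gripper's body (75 mm by 180 mm) begins 59 mm behind the grasp point.
Start: joints at [1.034, 0.491, 1.559, -0, 1.092, -0.106], TCP at [260.985, 567.92, 214.661] pointing down, gripper open.
Joint ranges: [-3.1, 3.1], [-0.84, 2.19], [0.05, 2.79], [-1.13, 4.28], [0.06, 2.93], [-2.69, 2.69]. Speed limits (rad/s): [2.22, 2.22, 2.79, 3.14, 3.14, 3.14].

INTERFACE

Orientations are given as [roll, pitch, yaw] about the fixed x, y, z axes, in that order (R = Rz(yaw) Ry(pitch) Rx(roll)).
In Python, from cell import env gives the robot as it stands.
- The arm moves only by the tool carry_out, never from a script. Its argument "series" is a list of rows, each a list of 4 numbers: the shift along the world's x, y, z normalised to -1 to 1, where 1 is 5 cm, then the turn about the world's z normalised to -1 to 1, where 1 is 6 degrees. In form: [[x, y, z, turn], ...]. A call has exactly 5 rows; each row shifts and turns the commanded pose from where the row before left it; what a row does not reach is not made up. A row lasts 1/10 s, in which the tool goes at most 50 mm and 8.59 degrees, less where a joint would pass 70% of its speed; a pose out of reach is approached as far as the arm can. A call with a number of a shift or a turn outside -1 to 1 is refused whole. A call with a gripper value outside its range is refused whole. "fingers" is the closure, from -1 (fully open) to 1 (shut), set as the call begins (left out, the last holds). The fingers move at their own pace and stop on an object; the grip force is fixed at half the most. Time passes only in rows, so rows that do not move let the fingers close, or fill a call up. It gives the time, the measured TCP pose, the force, the opening and the grip force at its end, in the units of the state.
- env.state(): the state, without advancing time (a new reading comes with each control period).
- env.read_camera(name): name is "scene" or "top"; returns the picture (384x512x3 uint8, red, green, blue); there is no depth.
- env.calibration(name): a dict with "K" (3x3 intrinsics, pixels), "pose" (4x4, takes a point from camera to world coordinates). Camera axes: x right, y down, z forward; pixel columns grow to the right and rows downward; lengths in mm; the calibration is good to about 2 mm. A picture is of the moment at which its call begins. calibration takes no time and is no camera call.
- env.job_done(): hands the job in; it is judged then, once.
Trained networks look in the newest picture that a camera, given by its name, has taken for a name from the list of things; names that differ only in an ending like _2 or _b are one class to them, and where a whole thing is asked for, a point or a joint stands for the part that bears it (a point fixed in the world has none). Each returns a list of dicts, best first, with "conf" (0 to 1); they miss things now and then, are a little off and sometimes report something else, mostly with a low value. They report only what shows in the picture. A call takes as long as a camera call. They do not tell look-alikes from the thing itself.
- env.look_for(camera, label): "position" ([row, column] as shares, 0 to 1, of the picture: columns of its width, rows of its height, amid what is visible of it).
The state is a dict: "t": time; "joints": joint angles; "qvel": joint speeds; "tau": joint torques, N m; "eef_pos": TCP position; "tcp_rot": TCP orientation; "ft_force": force on the tool from outside, world axes, zero at the start; "moment": the same for the moment, N m; "opening": opening from 0.0 (shut) to 1.0 (fully open); "grip_force": force on a finger pad.
Only numpy, scipy, OpenCV 4.12 (cv2) and the standard library are available. Lean on these libraries where they do the work, as an engineer would, in place of code of your own. Each camera call takes 0.05 s, during which the arm holds its last target. There are 200 camera calls.

TASK

Get the balance ready for weighing: fold its hinged cover up until it stands upright as a draught screen, then take the clean square jar that is drying mouth-down on the mat, turn it over and stand it mouth-up in the middle of the balance's pan. Set it down gently, without dropping it or banging the balance, and leave everything else on the bench where it is.

Things in the scene. Friction and masses are not known exactly. Their poses are not given: they have to be found in the camera images.
- balance: white bench balance, fixed to the table, 220 mm deep (its x) by 190 mm wide (its y), 50 mm high without pan and cover. Origin: centre of its underside; its x points from its front (keys and display) to its back, its y to its left, where the cover is hinged. Two 14 mm wide hinge lugs stand at its left edge up to 85 mm height.
- pan (a point): centre of the top face of the balance's square steel pan, 120 x 120 mm, 56 mm above the table; axes as the balance's.
- cover (a joint): angle of the balance's hinged cover, rad: 0 lies level over the pan, 1.57 stands upright on the balance's left edge, stop at 1.9 (leaning outward). A stiff hinge: it stays where it is left. The cover is a clear sheet in a grey frame, 122 mm wide along the hinge and 130 mm long from the hinge, 5 to 8 mm thick; two 8 mm side arms run on beyond it to carry a cross bar.
- cover_bar (a point): middle of the steel cross bar at the cover's free edge: 10 mm thick, 106 mm clear between the arms, parallel to the hinge, 175 mm from the hinge axis, with a 40 mm clear gap between bar and cover frame. With the cover level the bar is 78 mm above the table and 28 mm above the balance's casing. Axes are the cover's: x along the bar (as the balance's x), y from the bar to the hinge.
- cover_hinge (a point): middle of the cover's hinge axis, 78 mm above the table; the axis runs along the balance's x. Turns with the cover.
- mat: black rubber drying mat, fixed, 300 (x) x 340 (y) x 4 mm; origin at the centre of its underside.
- jar: square jar of white plastic, 52 x 52 mm outside, 76 mm high, walls and bottom 4 mm, flat sides, so that it can lie on any side; 0.1 to 0.2 kg. Origin: centre of its mouth; its z points from the mouth to its closed bottom (up at the start, down when it stands mouth-up); x and y are square to its sides.
- jar_center (a point): middle of the jar, halfway up its height (38 mm from the mouth and from the bottom); axes as the jar's.
- jar_base (a point): centre of the outer face of the jar's closed bottom, 76 mm from the mouth; axes as the jar's.
- beaker: round glass beaker, 64 mm across, 84 mm high, mouth-down on the mat; stays there. Origin: centre of its mouth, z up.
- bottle: round glass bottle with a blue cap, 64 mm across, 120 mm high; leave alone. Origin: centre of its underside.
- tube_rack: red rack with small tubes, 70 x 150 mm, 68 mm high; leave alone. Origin: centre of its underside.
- tip_box: white and blue box of pipette tips, 120 x 85 mm, 76 mm high; leave alone. Origin: centre of its underside.
- scoop: steel scoop lying flat, 150 mm long along its x; leave alone. Origin: under its middle.
- marker: black marker pen with a red cap, lying flat on the mat, 130 mm long along its x, 12 mm thick; leave alone. Origin: under its middle.
Mind the look-alikes: they are no part of the job. Leave any brown, green or yellow look-alike of the jar alone.

How it is judged:
By the outcome, as a careful person would: the job done as asked, in the order asked, and still so for the second after the job is handed in, with the robot touching nothing.
It also fails if it takes over 69 s, if anything falls off the work surface, if the arm or the gripper's body presses on something with over 40 N, if the wrist force passes 120 N, or if a joint passes its speed limit or range.

## Working session

There is one attempt and no reset: what is moved stays moved. The work goes in short steps, Python scripts to look and compute and a tool call to move; the robot and the scene stay as the last step left them, time stands still between calls to the robot, and variables do not carry over. Pictures are saved under pics/ and viewed, at most 10 in all, crops included, and the job is handed in when it is done.

Besides the shell and the picture viewer there is one more tool, called after "Call:" as name(argument=value, ...), one argument or row to a line, values as JSON. carry_out: Moves the arm, as the interface text tells. Its arguments: {"type":"object","properties":{"series":{"type":"array","items":{"type":"array","items":{"type":"number","minimum":-1,"maximum":1}}},"fingers":{"type":"number"}},"required":["series"]}

```bash
mkdir -p pics
cat > h.py <<'E'
import numpy as np, cv2
from cell import env
def ray(cam,px,z):
    c=env.calibration(cam);K=np.array(c["K"]);P=np.array(c["pose"])
    d=P[:3,:3]@np.linalg.solve(K,[px[0],px[1],1.]);o=P[:3,3]
    return o+d*(z-o[2])/d[2]
def proj(cam,p):
    c=env.calibration(cam);K=np.array(c["K"]);P=np.array(c["pose"])
    q=K@(P[:3,:3].T@(np.array(p,float)-P[:3,3]));return q[:2]/q[2]
def find(cam,l,z,n=3):
    for r in env.look_for(cam,l)[:n]:
        px=(r["position"][1]*512,r["position"][0]*384)
        print(cam,l,round(r["conf"],2),np.round(px),np.round(ray(cam,px,z)))
def save(cam,name,crop=None,s=1.5):
    im=cv2.cvtColor(env.read_camera(cam),cv2.COLOR_RGB2BGR)
    if crop: im=im[crop[0]:crop[1],crop[2]:crop[3]]
    cv2.imwrite("pics/"+name+".png",cv2.resize(im,None,fx=s,fy=s,interpolation=cv2.INTER_CUBIC))
E
python3 - <<'E'
from h import *
save("top","t0");save("scene","s0")
for c in("top","scene"):
    print(np.round(env.calibration(c)["pose"],2).tolist())
    for l,z in(("pan",56),("cover_bar",78),("cover_hinge",78),("balance",50),("jar_base",80),("jar",42),("beaker",46),("marker",8),("mat",4)):find(c,l,z)
E
```

```text
[[-0.0, -0.99, 0.17, 344.4], [-1.0, -0.0, -0.01, -51.89], [0.01, -0.17, -0.99, 1316.33], [0.0, 0.0, 0.0, 1.0]]
top pan 0.92 [199. 187.] [578. 148.  56.]
top cover_bar 0.89 [191. 175.] [619. 171.  78.]
top cover_bar 0.24 [287. 195.] [ 546. -172.   78.]
top cover_hinge 0.87 [189. 171.] [633. 180.  78.]
top balance 0.7 [200. 187.] [581. 144.  50.]
top jar_base 0.74 [201. 249.] [356. 130.  80.]
top jar_base 0.7 [285. 258.] [ 324. -162.   80.]
top jar_base 0.6 [288. 215.] [ 473. -174.   80.]
top jar 0.73 [347. 259.] [ 319. -386.   42.]
top jar 0.63 [285. 214.] [ 481. -166.   42.]
top jar 0.53 [288. 257.] [ 328. -174.   42.]
top beaker 0.6 [309. 169.] [ 649. -258.   46.]
top beaker 0.54 [242. 136.] [777.  -9.  46.]
top beaker 0.31 [377. 222.] [ 450. -503.   46.]
top marker 0.54 [331. 208.] [ 507. -345.    8.]
top marker 0.39 [288. 216.] [ 477. -182.    8.]
top mat 0.58 [290. 196.] [ 554. -192.    4.]
top mat 0.38 [193. 170.] [654. 181.   4.]
[[0.8, 0.5, -0.33, 986.51], [0.59, -0.67, 0.44, -635.69], [-0.0, -0.55, -0.84, 1148.31], [0.0, 0.0, 0.0, 1.0]]
scene pan 0.64 [212. 213.] [ 489. -181.   56.]
scene pan 0.63 [303. 161.] [595. 126.  56.]
scene cover_bar 0.78 [319. 153.] [627. 166.  78.]
scene cover_bar 0.58 [210. 212.] [ 493. -193.   78.]
scene cover_hinge 0.69 [321. 151.] [627. 177.  78.]
scene cover_hinge 0.61 [178. 266.] [ 532. -367.   78.]
scene balance 0.79 [304. 162.] [597. 129.  50.]
scene balance 0.41 [210. 213.] [ 482. -182.   50.]
scene jar_base 0.91 [244. 133.] [397.  92.  80.]
scene jar_base 0.87 [175. 194.] [ 376. -206.   80.]
scene jar_base 0.78 [123. 236.] [ 355. -388.   80.]
scene jar 0.97 [241. 133.] [365. 114.  42.]
scene jar 0.84 [206. 214.] [ 473. -189.   42.]
scene jar 0.82 [173. 188.] [ 333. -177.   42.]
scene beaker 0.55 [245. 268.] [ 664. -257.   46.]
scene marker 0.48 [177. 263.] [ 494. -345.    8.]
scene mat 0.79 [230. 241.] [ 568. -203.    4.]
```

View pics/t0.png

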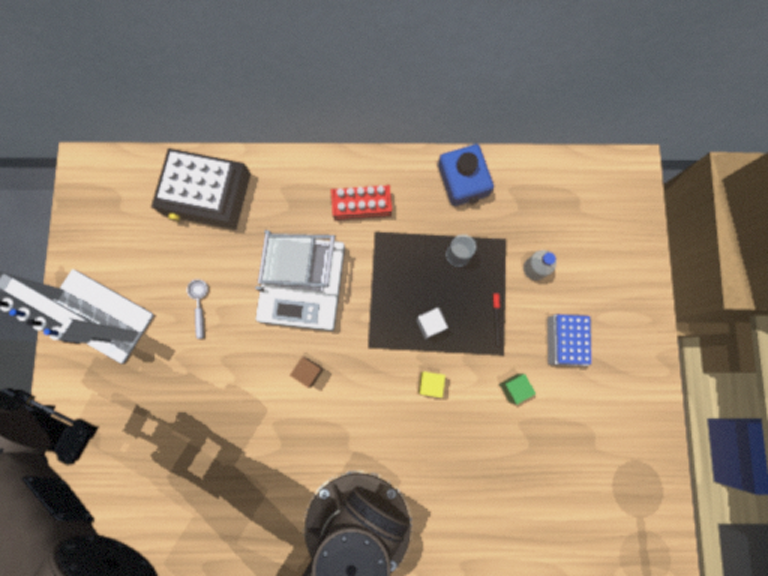

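View pics/s0.png

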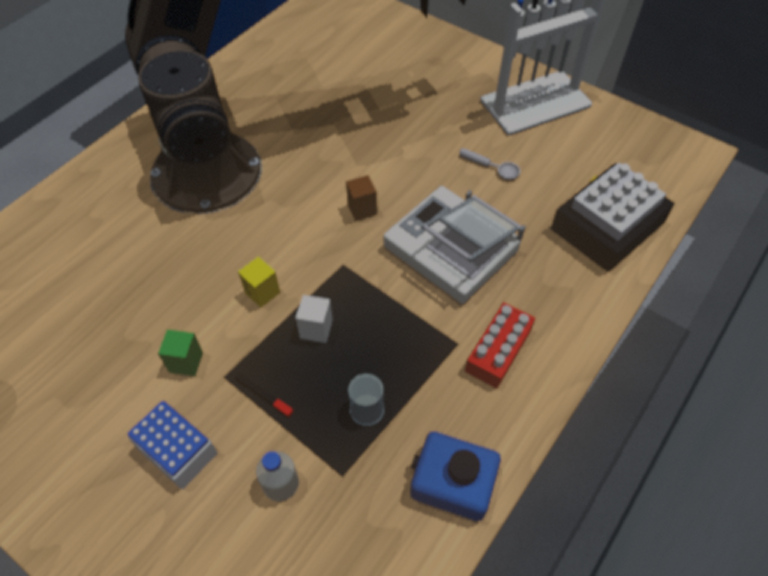

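The top view shows the balance at about (200,187) in raw pixels, with its cover hinged to the left (+y). The white jar is at (288,215) and the marker is to the right of it. Next I'll zoom in on both.

Run:
```python
from h import *
save("top","t1",(145,245,165,345),4.4);save("scene","s1",(115,240,180,365),4.2)
```

```text
(no output)
```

View pics/t1.png

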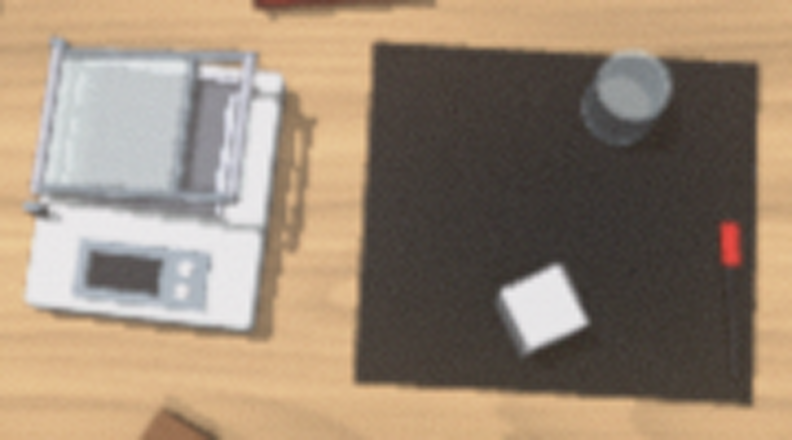

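View pics/s1.png

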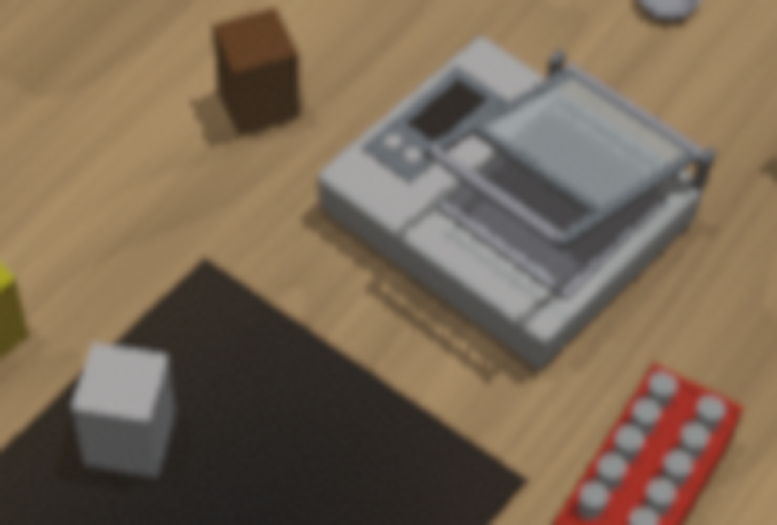

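```bash
cat >> h.py <<'E'
def T(u,v): return np.array([165+(u+.5)/4.4-.5,145+(v+.5)/4.4-.5])
def S(u,v): return np.array([180+(u+.5)/4.2-.5,115+(v+.5)/4.2-.5])
def tri(a,b):
    from scipy.optimize import least_squares
    r=least_squares(lambda p:np.r_[proj("top",p)-a,proj("scene",p)-b],[500,0,80]);return np.round(r.x,1),np.round(r.fun,1)
E
python3 - <<'E'
from h import *
for n,a,b in(("bar back",(249,57),(568,240)),("bar front",(233,198),(428,148)),("lug back",(57,42),(705,158)),("lug front",(37,208),(556,62)),
 ("bal FR",(252,329),(320,180)),("bal BR",(284,73),(545,335)),("bal FL",(26,304),(480,38)),
 ("jar a",(560,265),(165,353)),("jar b",(590,323),(153,417)),("jar c",(527,353),(74,403)),("jar d",(499,302),(95,345))):
    print(n,*tri(T(*a),S(*b)))
for n,p,z in(("FR",(252,329),50),("BR",(284,73),50),("FL",(26,304),50),("ja",(560,265),80),("jb",(590,323),80),("jd",(499,302),80)):print(n,ray("top",T(*p),z).round())
for n,p in(("FR",(320,180)),("BR",(545,335)),("FL",(480,38))):print(n,ray("scene",S(*p),50).round())
print(env.state()["tcp_rot"],env.state()["opening"],env.state()["t"])
E
```

```text
bar back [670.3  61.  131.8] [-0.2 -0.2 -0.2  0.1]
bar front [553.7  68.9 136.5] [ 0.4  0.5  0.5 -0.1]
lug back [694.9 222.4  76.5] [ 0.6  0.6  0.7 -0.2]
lug front [557.3 235.3  75.9] [ 0.1  0.2  0.2 -0.1]
bal FR [463.   63.3  37.6] [-0.1 -0.1 -0.1  0. ]
bal BR [677.2  37.8  52. ] [ 0.1  0.1  0.1 -0. ]
bal FL [482.4 249.   41.7] [ 0.2  0.2  0.2 -0.1]
jar a [ 509.7 -174.9  137.4] [-2.2 -2.  -2.4  0.4]
jar b [ 487.7 -191.3   54.5] [-6.7 -6.  -7.   1.1]
jar c [ 435.9 -176.8   11.9] [ 2.7  2.4  2.8 -0.4]
jar d [ 461.3 -158.2   89.5] [ 5.7  5.1  6.1 -1. ]
FR [462.  62.  50.]
BR [678.  38.  50.]
FL [482. 248.  50.]
ja [ 510. -189.   80.]
jb [ 463. -212.   80.]
jd [ 480. -139.   80.]
FR [469.  56.  50.]
BR [676.  39.  50.]
FL [486. 242.  50.]
[3.14156019e+00 2.86359866e-05 2.71081167e+00] 1.0007955470820318 1.1
```

The cover is already partly raised: the bar triangulates to (612,65,134), about 0.33 rad. Balance yaw is about -6° and the hinge mid is near (626,229,78). I'll grip the bar with the fingers closing along the balance's y.

Call:
carry_out(
  series=[
    [0.46,-0.67,0,0.21],
    [0.46,-0.67,0,0.21],
    [0.46,-0.67,0,0.21],
    [0.46,-0.67,0,0.21],
    [0.46,-0.67,0,0.21],
  ],
  fingers=0.16,
)

```text
t: 1.6
eef_pos: [376.7, 399.1, 214.8]
tcp_rot: [3.141, 0.0, 2.822]
ft_force: [0.0, 0.0, -0.3]
opening: 0.631
grip_force: 0.0
```

Call:
carry_out(
  series=[
    [0.46,-0.67,0,0.21],
    [0.46,-0.67,0,0.21],
    [0.46,-0.67,0,0.21],
    [0.46,-0.67,0,0.21],
    [0.46,-0.67,0,0.21],
  ],
)

```text
t: 2.1
eef_pos: [491.8, 231.4, 214.8]
tcp_rot: [3.141, 0.0, 2.932]
ft_force: [-0.7, -0.2, 0.4]
opening: 0.421
grip_force: 0.0
```

Call:
carry_out(
  series=[
    [0.46,-0.67,0,0.21],
    [0.46,-0.67,0,0.21],
    [0.46,-0.67,0,0.21],
    [0.46,-0.67,0,0.21],
    [0.46,-0.67,0,0.21],
  ],
)

```text
t: 2.6
eef_pos: [606.8, 63.9, 214.8]
tcp_rot: [3.141, 0.0, 3.041]
ft_force: [0.9, 0.5, 0.6]
opening: 0.42
grip_force: 0.0
```

Call:
carry_out(
  series=[
    [0.1,0.02,-0.5,0],
    [0,0,-0.5,0],
    [0,0,-0.4,0],
    [0,0,-0.3,0],
    [0,0,-0.22,0],
  ],
)

```text
t: 3.1
eef_pos: [610.8, 66.4, 117.5]
tcp_rot: [-3.142, -0.001, 3.041]
ft_force: [0.5, 0.1, -0.3]
opening: 0.421
grip_force: 0.0
```

Run:
```python
from h import *
save("scene","s2",(90,240,200,380),4)
print(env.state()["ft_force"],env.state()["eef_pos"])
```

```text
[-1.33728994 -0.34219696 -1.52523391] [610.21372698  66.36507847 116.25601584]
```

View pics/s2.png

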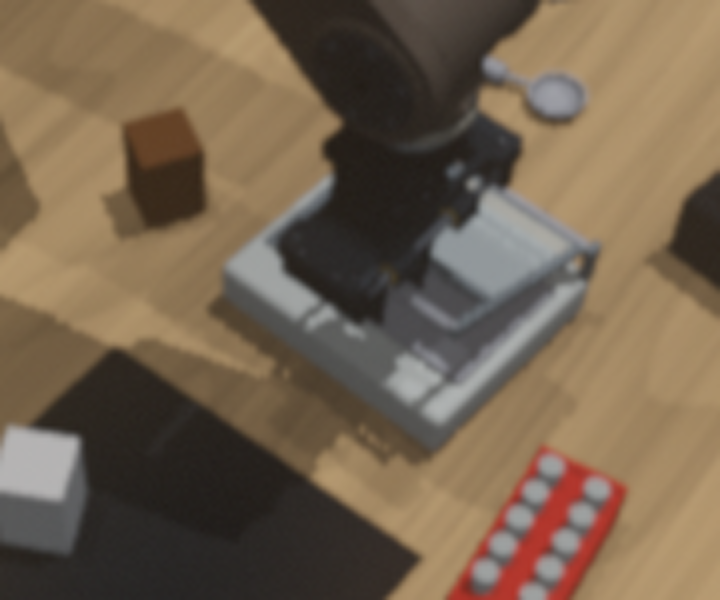

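The gripper is over the bar, whose back end is at (460,326) in the crop, and nothing is touching. I'll close on it now.

Call:
carry_out(
  series=[
    [0,0,0,0],
    [0,0,0,0],
    [0,0,0,0],
    [0,0,0,0],
    [0,0,0,0],
  ],
  fingers=1,
)

```text
t: 3.65
eef_pos: [611.1, 64.3, 119.5]
tcp_rot: [-3.138, 0.001, 3.041]
ft_force: [-2.9, -15.0, 3.9]
opening: 0.098
grip_force: 30.0
```

Run:
```python
import numpy as np
th=np.linspace(.338,1.57,21);h=-175*np.cos(th);z=175*np.sin(th)
for a,b in zip(np.diff(h),np.diff(z)):print([round(a*.106/50,3),round(a*.994/50,3),round(b/50,3),0],end=',')
```

```text
[np.float64(0.008), np.float64(0.077), np.float64(0.201), 0],[np.float64(0.01), np.float64(0.089), np.float64(0.196), 0],[np.float64(0.011), np.float64(0.101), np.float64(0.19), 0],[np.float64(0.012), np.float64(0.113), np.float64(0.183), 0],[np.float64(0.013), np.float64(0.124), np.float64(0.176), 0],[np.float64(0.014), np.float64(0.134), np.float64(0.168), 0],[np.float64(0.015), np.float64(0.144), np.float64(0.159), 0],[np.float64(0.016), np.float64(0.154), np.float64(0.15), 0],[np.float64(0.017), np.float64(0.163), np.float64(0.14), 0],[np.float64(0.018), np.float64(0.171), np.float64(0.13), 0],[np.float64(0.019), np.float64(0.179), np.float64(0.119), 0],[np.float64(0.02), np.float64(0.185), np.float64(0.108), 0],[np.float64(0.02), np.float64(0.192), np.float64(0.096), 0],[np.float64(0.021), np.float64(0.197), np.float64(0.084), 0],[np.float64(0.022), np.float64(0.202), np.float64(0.072), 0],[np.float64(0.022), np.float64(0.206), np.float64(0.059), 0],[np.float64(0.022), np.float64(0.209), np.float64(0.046), 0],[np.float64(0.023), np.float64(0.212), np.float64(0.033), 0],[np.float64(0.023), np.float64(0.213), np.float64(0.02), 0],[np.float64(0.023), np.float64(0.214), np.float64(0.007), 0],
```

Call:
carry_out(
  series=[
    [0.01,0.05,0.2,0],
    [0.01,0.08,0.2,0],
    [0.01,0.1,0.19,0],
    [0.01,0.11,0.18,0],
    [0.01,0.12,0.18,0],
  ],
)

```text
t: 4.15
eef_pos: [613.7, 88.5, 167.4]
tcp_rot: [-3.14, 0.001, 3.041]
ft_force: [0.3, -7.8, 3.2]
opening: 0.094
grip_force: 30.0
```

Call:
carry_out(
  series=[
    [0.01,0.13,0.17,0],
    [0.02,0.14,0.16,0],
    [0.02,0.15,0.15,0],
    [0.02,0.16,0.14,0],
    [0.02,0.17,0.13,0],
  ],
)

```text
t: 4.65
eef_pos: [618.2, 125.7, 205.8]
tcp_rot: [-3.139, 0.002, 3.041]
ft_force: [-2.7, -11.0, 9.8]
opening: 0.099
grip_force: 30.0
```

Call:
carry_out(
  series=[
    [0.02,0.18,0.12,0],
    [0.02,0.185,0.11,0],
    [0.02,0.19,0.095,0],
    [0.02,0.2,0.085,0],
    [0.02,0.2,0.07,0],
  ],
)

```text
t: 5.15
eef_pos: [623.6, 174.5, 229.6]
tcp_rot: [-3.141, 0.003, 3.041]
ft_force: [2.3, -3.3, 2.2]
opening: 0.094
grip_force: 30.0
```

Call:
carry_out(
  series=[
    [0.02,0.205,0.06,0],
    [0.02,0.21,0.045,0],
    [0.02,0.21,0.033,0],
    [0.02,0.215,0.02,0],
    [0.02,0.215,0.005,0],
  ],
)

```text
t: 5.65
eef_pos: [629.3, 227.7, 237.0]
tcp_rot: [3.141, 0.004, 3.04]
ft_force: [7.6, -4.0, -0.3]
opening: 0.098
grip_force: 30.0
```

Run:
```python
from h import *
s=env.state();print(s["eef_pos"],s["ft_force"],s["joints"])
save("scene","s3",(50,240,180,400),3)
for l in("cover_bar","cover_hinge","pan"):find("scene",l,250)
```

```text
[629.25958336 227.67009199 237.03226566] [ 7.581646   -4.04895092 -0.29985154] [ 2.48918947e-01  5.35161071e-01  1.41587473e+00 -1.06707153e-03
  1.18669878e+00 -1.22038005e+00]
scene cover_bar 0.81 [335. 128.] [673. 135. 250.]
scene cover_hinge 0.82 [339. 125.] [677. 149. 250.]
scene pan 0.64 [311. 153.] [668.  23. 250.]
```

View pics/s3.png

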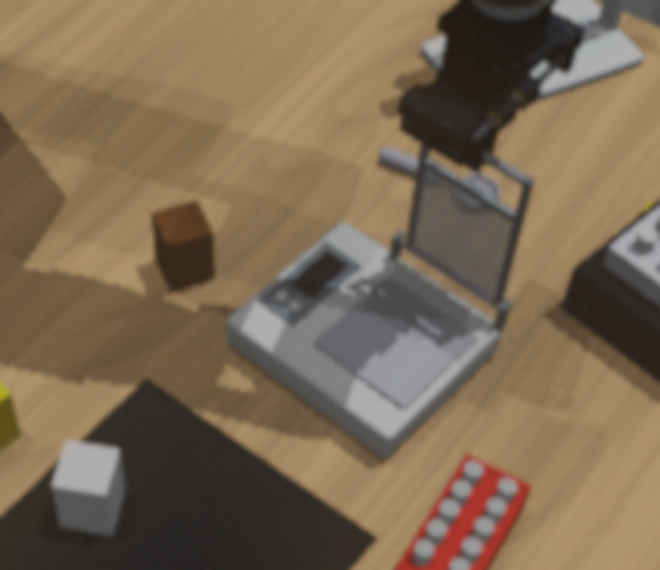

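The cover now stands upright in the picture, from the lug at (400,245) to the bar at (475,165), and the pan is in view at about (395,355). I'll release the bar, lift clear and move to a spot between pan and jar to measure both.

Call:
carry_out(
  series=[
    [0,0,0,0],
    [0,0,0,0],
    [0,0,0,0],
    [0,0,0.4,0],
    [0,0,0.8,0],
  ],
  fingers=0.3,
)

```text
t: 6.35
eef_pos: [626.9, 227.2, 293.5]
tcp_rot: [-3.14, -0.006, 3.041]
ft_force: [0.6, 0.4, -0.1]
opening: 0.348
grip_force: 0.0
```

Call:
carry_out(
  series=[
    [0,0,0.2,0],
    [-0.3,-0.4,0,-1],
    [-0.4,-0.5,0,-1],
    [-0.4,-0.5,0,-1],
    [-0.4,-0.5,0,-1],
  ],
)

```text
t: 6.85
eef_pos: [551.8, 131.7, 305.3]
tcp_rot: [-3.141, -0.001, 2.618]
ft_force: [1.0, -0.3, 0.4]
opening: 0.349
grip_force: 0.0
```

Call:
carry_out(
  series=[
    [-0.4,-0.5,0,-1],
    [-0.4,-0.5,0,-1],
    [-0.4,-0.5,0,-1],
    [-0.4,-0.5,0,-1],
    [-0.4,-0.5,0,-1],
  ],
  fingers=-0.5,
)

```text
t: 7.35
eef_pos: [451.8, 6.7, 305.5]
tcp_rot: [-3.141, -0.0, 2.094]
ft_force: [-0.6, -1.0, 1.1]
opening: 0.715
grip_force: 0.0
```

Run:
```python
from h import *
save("top","t4",(145,245,165,345),4.4);save("scene","s4",(115,240,180,365),4.2)
for c in("top","scene"):
    find(c,"pan",56,1);find(c,"jar_base",80);find(c,"cover_bar",253,1);find(c,"cover_hinge",78,1)
im=cv2.imread("pics/t4.png")
m=(im.min(2)>150).astype(np.uint8)[220:400,440:640]
n,l,st,ce=cv2.connectedComponentsWithStats(m);k=1+st[1:,4].argmax()
pts=np.argwhere(l==k)[:,::-1]+[440,220]
W=np.array([ray("top",T(*p),80)[:2] for p in pts],np.float32)
print(cv2.minAreaRect(W),W.mean(0))
```

```text
top pan 0.69 [181. 170.] [641. 214.  56.]
top jar_base 0.83 [344. 258.] [ 323. -367.   80.]
top jar_base 0.78 [286. 256.] [ 331. -164.   80.]
top jar_base 0.55 [285. 215.] [ 473. -164.   80.]
top cover_bar 0.69 [169. 168.] [603. 209. 253.]
scene pan 0.62 [310. 156.] [603. 158.  56.]
scene jar_base 0.93 [172. 190.] [ 362. -201.   80.]
scene jar_base 0.88 [210. 210.] [ 492. -187.   80.]
scene jar_base 0.71 [243. 129.] [383. 106.  80.]
scene cover_bar 0.91 [336. 128.] [677. 131. 253.]
scene cover_hinge 0.74 [336. 122.] [604. 303.  78.]Traceback (most recent call last):
  File "<stdin>", line 9, in <module>
  File "h.py", line 4, in ray
    c=env.calibration(cam);K=np.array(c["K"]);P=np.array(c["pose"])
ValueError: time passes only in moves, steps and waits
```

View pics/t4.png

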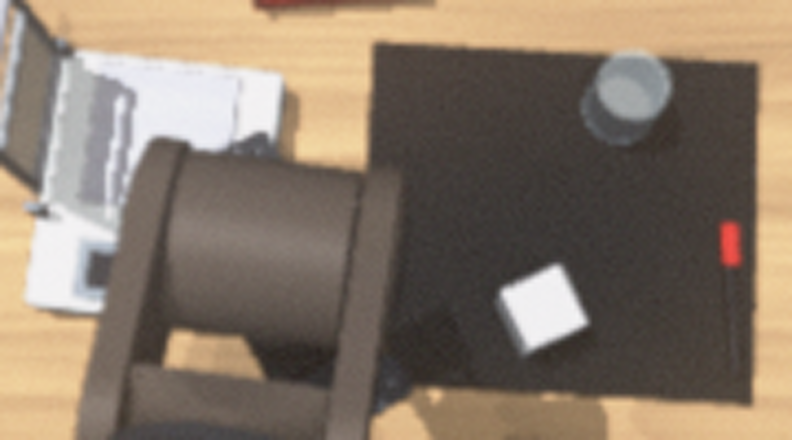

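The jar's bright top face is at (543,308) in the crop. The arm covers part of the pan, so I'll measure the pan later and fix the jar's pose now.

```bash
python3 - <<'E'
import re
s=open("h.py").read().replace("from cell import env\n","from cell import env\nCAL={c:env.calibration(c) for c in('top','scene')}\n").replace("c=env.calibration(cam)","c=CAL[cam]")
open("h.py","w").write(s)
E
python3 - <<'E'
from h import *
im=cv2.imread("pics/t4.png")
for th in(150,180,200,215):
    m=(im.min(2)>th).astype(np.uint8)[220:400,440:640]
    n,l,st,ce=cv2.connectedComponentsWithStats(m);k=1+st[1:,4].argmax()
    pts=np.argwhere(l==k)[:,::-1]+[440,220]
    W=np.array([ray("top",T(*p),80)[:2] for p in pts],np.float32)
    print(th,len(pts),cv2.minAreaRect(W),W.mean(0))
im=cv2.imread("pics/s4.png")
for th in(130,150,170,190):
    m=(im.min(2)>th).astype(np.uint8)[320:500,40:220]
    n,l,st,ce=cv2.connectedComponentsWithStats(m);k=1+st[1:,4].argmax()
    pts=np.argwhere(l==k)[:,::-1]+[40,320]
    W=np.array([ray("scene",S(*p),80)[:2] for p in pts],np.float32)
    print(th,len(pts),cv2.minAreaRect(W),W.mean(0))
E
```

```text
150 4519 ((476.1950378417969, -174.61851501464844), (54.81489944458008, 55.075199127197266), 24.80388069152832) [ 476.22577 -174.64331]
180 4141 ((476.2828369140625, -174.5716094970703), (52.794654846191406, 52.6296501159668), 24.502492904663086) [ 476.3062  -174.74039]
200 3870 ((476.1250305175781, -174.61036682128906), (51.07258224487305, 50.77236557006836), 24.63692855834961) [ 476.30148 -174.79869]
215 3628 ((476.0832824707031, -174.68069458007812), (49.58019256591797, 49.42994689941406), 24.581016540527344) [ 476.36166 -174.85413]
130 5214 ((477.4443359375, -178.9296417236328), (53.17703628540039, 52.88596725463867), 25.64740562438965) [ 477.43945 -179.33421]
150 4606 ((477.21026611328125, -178.98358154296875), (50.24968719482422, 49.67955017089844), 25.324663162231445) [ 477.3229  -179.22708]
170 3349 ((477.4187316894531, -178.650390625), (44.186336517333984, 42.46946716308594), 25.532085418701172) [ 477.31244 -178.9661 ]Traceback (most recent call last):
  File "<stdin>", line 12, in <module>
ValueError: attempt to get argmax of an empty sequence
```

Call:
carry_out(
  series=[
    [0.04,-0.24,-0.25,-1],
    [0.04,-0.24,-0.25,-1],
    [0.04,-0.24,-0.25,-1],
    [0.04,-0.24,-0.25,-1],
    [0.04,-0.24,-0.25,-1],
  ],
  fingers=-1,
)

```text
t: 8.35
eef_pos: [463.3, -52.7, 242.7]
tcp_rot: [-3.142, -0.0, 1.571]
ft_force: [0.1, 0.3, 0.6]
opening: 1.002
grip_force: 0.0
```

Call:
carry_out(
  series=[
    [0.04,-0.24,-0.25,-1],
    [0.04,-0.24,-0.25,-1],
    [0.04,-0.24,-0.25,-1],
    [0.04,-0.24,-0.25,-1],
    [0.04,-0.24,-0.25,-1],
  ],
)

```text
t: 8.85
eef_pos: [473.3, -112.8, 180.1]
tcp_rot: [-3.141, 0.0, 1.048]
ft_force: [-0.4, 0.2, -0.1]
opening: 0.998
grip_force: 0.0
```

Call:
carry_out(
  series=[
    [0.04,-0.24,-0.25,-1],
    [0.04,-0.24,-0.25,-1],
    [0.04,-0.24,-0.25,-1],
    [0.04,-0.24,-0.25,-1],
    [0.04,-0.24,-0.25,-1],
  ],
)

```text
t: 9.35
eef_pos: [483.4, -172.8, 117.5]
tcp_rot: [-3.141, 0.0, 0.524]
ft_force: [1.0, -0.9, 0.2]
opening: 1.003
grip_force: 0.0
```

Run:
```python
from h import *
s=env.state();print(s["eef_pos"],np.degrees(s["tcp_rot"]),s["joints"])
save("top","t5",(145,245,165,345),4.4)
```

```text
[ 483.37157191 -172.76441777  117.52375499] [-1.79991679e+02  7.82388800e-03  3.00237814e+01] [-4.71982232e-01  4.64600603e-01  1.93429589e+00 -5.27111411e-05
  7.42892289e-01  5.74839092e-01]
```

View pics/t5.png

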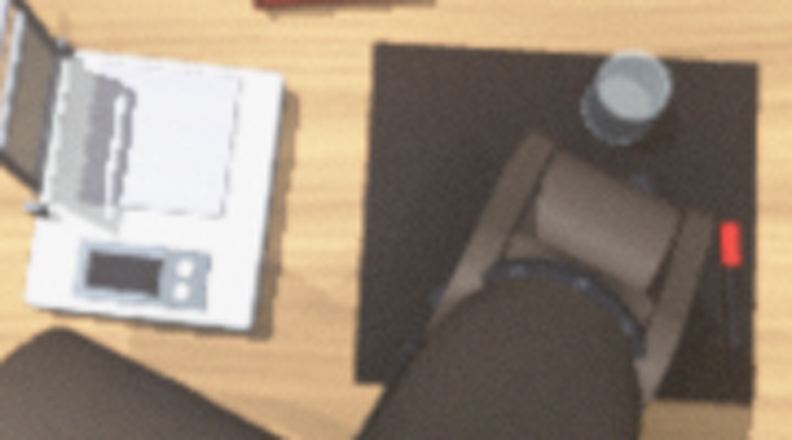

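The pan's right edge shows clearly from (241,77) to (223,216). I'll compute the pan centre from it, then descend on the jar.

Run:
```python
from h import *
a=ray("top",T(241,77),56);b=ray("top",T(223,216),56);u=(a-b)/np.linalg.norm(a-b)
print(a,b,np.linalg.norm(a-b),np.degrees(np.arctan2(u[1],u[0])),(a+b)/2+60*np.array([.106,.994,0]))
```

```text
[672.90122766  73.82570963  56.        ] [554.56340294  86.74965912  56.        ] 119.0414601359192 -6.232704025252204 [620.0923153  139.92768437  56.        ]
```

Call:
carry_out(
  series=[
    [-0.06,-0.05,-0.3,-0.84],
    [0,0,-0.3,0],
    [0,0,-0.3,0],
    [0,0,-0.25,0],
    [0,0,-0.18,0],
  ],
)

```text
t: 9.9
eef_pos: [480.1, -174.7, 51.0]
tcp_rot: [-3.141, 0.0, 0.441]
ft_force: [-0.2, 0.5, -0.1]
opening: 0.999
grip_force: 0.0
```

Call:
carry_out(
  series=[
    [0,0,0,0],
    [0,0,0,0],
    [0,0,0,0],
    [0,0,0,0],
    [0,0,0,0],
  ],
  fingers=1,
)

```text
t: 10.4
eef_pos: [480.1, -175.2, 52.2]
tcp_rot: [3.141, -0.0, 0.439]
ft_force: [-0.3, 0.4, -0.7]
opening: 0.635
grip_force: 0.0
```

Call:
carry_out(
  series=[
    [0,0,0,0],
    [0,0,0,0],
    [0,0,0,0],
    [0,0,0,0],
    [0,0,0,0],
  ],
)

```text
t: 10.9
eef_pos: [480.1, -175.2, 52.0]
tcp_rot: [3.141, -0.0, 0.439]
ft_force: [-0.6, 0.3, 5.3]
opening: 0.547
grip_force: 30.0
```

Call:
carry_out(
  series=[
    [0.09,0.042,-0.04,0],
    [0.09,0.042,0,0],
    [0.09,0.042,0,0],
    [0.09,0.042,0,0],
    [0.09,0.042,0,0],
  ],
)

```text
t: 11.4
eef_pos: [501.9, -164.8, 50.4]
tcp_rot: [-3.141, 0.001, 0.44]
ft_force: [-6.8, -3.5, 12.0]
opening: 0.549
grip_force: 30.0
```

Run:
```python
from h import *
s=env.state();print(s["eef_pos"],s["ft_force"],s["moment"],s["opening"])
save("scene","s6",(150,250,160,290),5)
```

```text
[ 501.9088452  -164.80791064   50.41231785] [-6.82804358 -3.45580884 11.96696746] [-0.78233068  1.66825118  0.01484952] 0.5489306896992906
```

View pics/s6.png

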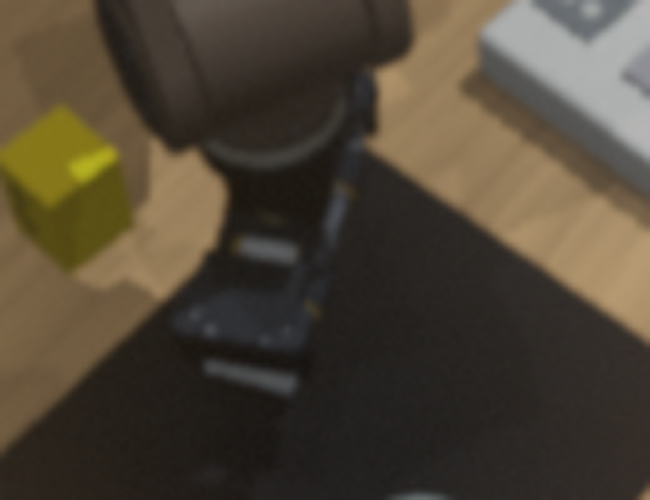

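The view is occluded, but the lateral-to-normal force ratio of about 0.64 looks promising. If the jar has tilted, pressing down while moving forward should meet little resistance.

Call:
carry_out(
  series=[
    [0.1,0.047,0,0],
    [0.1,0.047,0,0],
    [0.1,0.047,-0.02,0],
    [0.09,0.042,-0.04,0],
    [0.09,0.042,-0.04,0],
  ],
)

```text
t: 11.95
eef_pos: [526.6, -153.2, 45.9]
tcp_rot: [3.141, -0.0, 0.439]
ft_force: [-2.9, 3.1, 18.1]
opening: 0.542
grip_force: 30.0
```

Run:
```python
from h import *
s=env.state();print(s["eef_pos"],s["ft_force"],s["moment"],s["opening"])
for c in("top","scene"):
  env.read_camera(c)
  for l in("jar","jar_base","jar_center"):find(c,l,42,4)
```

```text
[ 526.64435718 -153.24563741   45.88231467] [-2.91612282  3.10999746 18.09687133] [ 0.28746782  1.14813766 -0.02914404] 0.5415065091333778
top jar 0.84 [345. 260.] [ 317. -380.   42.]
top jar_base 0.74 [344. 259.] [ 321. -376.   42.]
top jar_center 0.65 [343. 260.] [ 317. -371.   42.]
scene jar 0.75 [121. 235.] [ 326. -381.   42.]
scene jar 0.64 [174. 191.] [ 346. -184.   42.]
scene jar_base 0.77 [171. 191.] [ 338. -188.   42.]
scene jar_base 0.67 [122. 235.] [ 326. -379.   42.]
scene jar_base 0.56 [252. 126.] [375. 159.  42.]
scene jar_center 0.62 [122. 237.] [ 333. -384.   42.]
scene jar_center 0.48 [246. 128.] [369. 140.  42.]
```

Fz is only 18 N after 6 mm of descent, and the friction ratio has dropped to about 0.2, so the jar is rolling about its edge. I'll follow the arc on down.

Call:
carry_out(
  series=[
    [0.09,0.04,-0.05,0],
    [0.09,0.04,-0.06,0],
    [0.08,0.037,-0.065,0],
    [0.08,0.037,-0.07,0],
    [0.066,0.031,-0.08,0],
  ],
)

```text
t: 12.85
eef_pos: [547.9, -143.5, 29.7]
tcp_rot: [3.14, -0.002, 0.439]
ft_force: [2.6, 7.6, 17.7]
opening: 0.541
grip_force: 30.0
```

Call:
carry_out(
  series=[
    [0.066,0.031,-0.08,0],
    [0.055,0.026,-0.09,0],
    [0.055,0.026,-0.09,0],
    [0.04,0.02,-0.09,0],
    [0.03,0.015,-0.06,0],
  ],
)

```text
t: 13.35
eef_pos: [560.9, -137.9, 9.0]
tcp_rot: [3.139, -0.003, 0.439]
ft_force: [4.9, 5.0, 11.9]
opening: 0.551
grip_force: 30.0
```

The TCP is at z = 9 after 89 mm of travel, as predicted for a jar lying on its side with its base leading. Next I'll regrip higher, 16 mm from the base, and roll it the second quarter turn.

Call:
carry_out(
  series=[
    [0,0,0,0],
    [0,0,0,0],
    [0,0,0,0],
    [-0.05,-0.025,0.2,0],
    [-0.06,-0.025,0.2,0],
  ],
  fingers=-0.35,
)

```text
t: 13.85
eef_pos: [553.2, -140.8, 28.6]
tcp_rot: [-3.141, 0.0, 0.439]
ft_force: [-0.8, -0.1, -0.3]
opening: 0.672
grip_force: 0.0
```

Run:
```python
from h import *
s=env.state();print(s["eef_pos"],s["ft_force"],s["opening"])
p=s["eef_pos"]
# expected jar box: base at +d
d=np.array([.906,.423,0]);n=np.array([-.423,.906,0])
print("pred P px",proj("scene",p),"mouth centre px",proj("scene",np.array([p[0],p[1],30])-64*d),proj("top",np.array([p[0],p[1],30])-60*d))
save("scene","s7",(130,230,170,290),6)
```

```text
[ 553.18963384 -140.79992142   28.61759629] [-0.77719675 -0.12484351 -0.2904539 ] 0.6723983043434805
pred P px [238.66768649 219.15263516] mouth centre px [217.05064038 215.12764484] [284.37554718 209.75930746]
```

Call:
carry_out(
  series=[
    [0,0,0,0],
    [0,0,0,0],
    [0,0,0,0],
    [0,0,0,0],
    [0,0,0,0],
  ],
  fingers=1,
)

```text
t: 14.4
eef_pos: [553.6, -140.8, 28.2]
tcp_rot: [3.141, 0.0, 0.44]
ft_force: [-1.8, -1.5, 7.4]
opening: 0.547
grip_force: 30.0
```

Call:
carry_out(
  series=[
    [0.05,0.023,-0.08,0],
    [0.08,0.037,0,0],
    [0.08,0.037,0,0],
    [0.08,0.037,0,0],
    [0.08,0.037,0,0],
  ],
)

```text
t: 14.9
eef_pos: [571.3, -132.8, 25.5]
tcp_rot: [3.141, 0.001, 0.44]
ft_force: [-12.4, -6.1, 24.8]
opening: 0.547
grip_force: 30.0
```

Call:
carry_out(
  series=[
    [0.08,0.037,0,0],
    [0.08,0.037,0,0],
    [0.08,0.037,-0.02,0],
    [0.07,0.033,-0.03,0],
    [0.07,0.033,-0.04,0],
  ],
)

```text
t: 15.4
eef_pos: [590.2, -124.2, 22.2]
tcp_rot: [3.141, 0.002, 0.44]
ft_force: [-17.6, -5.7, 39.0]
opening: 0.548
grip_force: 30.0
```

The readings are ambiguous here (Fz = 39 N). I'll fit the jar's tilt to the bright pixels in both cameras instead of spending a view.

```bash
cat > fit.py <<'E'
from h import *
D=np.array([.906,.423,0]);N=np.array([-.423,.906,0]);Z=np.array([0,0,1.])
def box(phi,c,lat):  # lying->upright roll phi about base corner at c along D from P0
    P0=np.array([553.4,-140.8,4.]);C=P0+c*D+lat*N
    a=-D*np.cos(phi)+Z*np.sin(phi)   # base->mouth
    b=D*np.sin(phi)+Z*np.cos(phi)    # lower wall->upper
    return np.array([C+i*76*a+j*52*b+k*26*N for i in(0,1) for j in(0,1) for k in(-1,1)])
def fit(s):
    mk={}
    for cam in("scene","top"):
        im=env.read_camera(cam).astype(int);m=(im.min(2)>95)&(im.max(2)-im.min(2)<45)
        roi=np.zeros(m.shape,np.uint8)
        R=[proj(cam,q) for q in([415,-345,4],[695,-345,4],[695,-30,4],[415,-30,4])]
        cv2.fillConvexPoly(roi,np.int32(R),1)
        bk=proj(cam,[649,-258,46]);cv2.circle(roi,tuple(int(v) for v in bk),32,0,-1)
        mk[cam]=(m&(roi>0)); np.save("pics/m_%s_%s.npy"%(s,cam),im.astype(np.uint8))
        ys,xs=np.nonzero(mk[cam]);print(cam,len(xs),xs.mean() if len(xs) else 0,ys.mean() if len(xs) else 0)
    best=[]
    for phi in np.radians(range(-10,100,5)):
        bb=(-1,)
        for c in range(-20,70,4):
          for lat in(-3,0,3):
            v=0
            for cam in mk:
                h=cv2.convexHull(np.float32([proj(cam,q) for q in box(phi,c,lat)]));a=np.zeros((384,512),np.uint8);cv2.fillConvexPoly(a,np.int32(np.round(h)),1)
                a=a>0;M=mk[cam];v+=(a&M).sum()/((M.sum()+1)+.3*a.sum())
            if v>bb[0]:bb=(v,c,lat)
        best.append((round(bb[0],3),round(np.degrees(phi)),bb[1],bb[2]))
    print(sorted(best)[::-1][:6])
E
python3 -c "
from fit import *
fit('a')"
```

```text
scene 49 234.0612244897959 213.3469387755102
top 479 261.6054279749478 210.4384133611691
[(np.float64(0.209), 95, -20, -3), (np.float64(0.205), 90, -16, 3), (np.float64(0.198), 85, -20, 0), (np.float64(0.191), 80, -20, 3), (np.float64(0.19), 10, -12, 0), (np.float64(0.187), 15, -16, -3)]
```

Call:
carry_out(
  series=[
    [0.06,0.028,0,0],
    [0.06,0.028,0,0],
    [0.05,0.023,0,0],
    [0.05,0.023,-0.02,0],
    [0.04,0.02,-0.03,0],
  ],
)

```text
t: 16.0
eef_pos: [603.7, -118.1, 20.0]
tcp_rot: [3.14, 0.001, 0.44]
ft_force: [-14.4, -4.5, 39.5]
opening: 0.541
grip_force: 30.0
```

Call:
carry_out(
  series=[
    [0,0,0.3,0],
    [0,0,0.4,0],
    [0,0,0.4,0],
    [0,0,0.3,0],
    [0,0,0,0],
  ],
)

```text
t: 16.5
eef_pos: [604.8, -117.3, 88.6]
tcp_rot: [3.14, -0.002, 0.44]
ft_force: [-0.7, -0.2, -1.1]
opening: 0.546
grip_force: 30.0
```

Run:
```python
from h import *
s=env.state();print(s["eef_pos"],s["ft_force"],s["opening"])
a=cv2.cvtColor(env.read_camera("scene"),cv2.COLOR_RGB2BGR);b=cv2.cvtColor(env.read_camera("top"),cv2.COLOR_RGB2BGR)
g=np.array(s["eef_pos"])+[0,0,19]
u,v=proj("scene",g).astype(int);w,x=proj("top",g).astype(int);print(u,v,w,x)
A=a[v-50:v+50,u-50:u+50];B=b[x-50:x+50,w-30:w+30]
M=np.hstack([A,B]);M=cv2.resize(M,None,fx=5,fy=5,interpolation=cv2.INTER_CUBIC)
M=(255*(M/255.)**.6).astype(np.uint8);cv2.imwrite("pics/m8.png",M)
```

```text
[ 604.82791776 -117.28560565   88.58872077] [-0.69557699 -0.16983621 -1.13386689] 0.5460216212570677
257 208 271 177
```

View pics/m8.png

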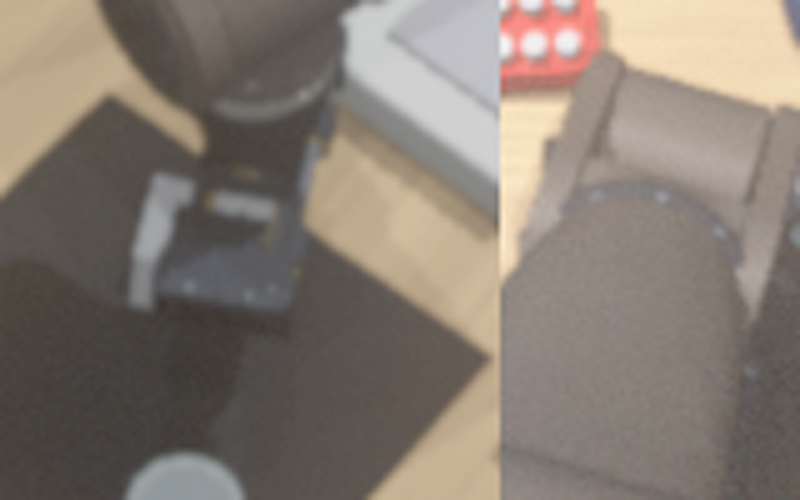

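The jar shows left of the fingers, at roughly (130–195, 175–305) in the crop. I'll compare that with projections for different tilts.

Run:
```python
from h import *
D=np.array([.906,.423,0]);N=np.array([-.423,.906,0]);Z=np.array([0,0,1.])
P=np.array([604.8,-117.3,107.6])
for phi in(0,15,30,45,60,75):
    p=np.radians(phi);a=-D*np.cos(p)+Z*np.sin(p);b=D*np.sin(p)+Z*np.cos(p)
    for e,f in((18,38),):
        C=P-e*a-f*b
        print(phi,[ (n,np.round((proj("scene",C+i*76*a+j*52*b+k*26*N)-[207,158])*5).astype(int).tolist()) for n,i,j,k in(("mU-",1,1,-1),("mU+",1,1,1),("mL-",1,0,-1),("mL+",1,0,1),("bU-",0,1,-1),("bL-",0,0,-1))])
```

```text
0 [('mU-', [139, 259]), ('mU+', [160, 180]), ('mL-', [143, 309]), ('mL+', [163, 231]), ('bU-', [278, 284]), ('bL-', [278, 332])]
15 [('mU-', [148, 247]), ('mU+', [169, 167]), ('mL-', [128, 291]), ('mL+', [149, 213]), ('bU-', [284, 289]), ('bL-', [259, 332])]
30 [('mU-', [164, 237]), ('mU+', [185, 157]), ('mL-', [120, 273]), ('mL+', [142, 194]), ('bU-', [287, 295]), ('bL-', [239, 329])]
45 [('mU-', [186, 231]), ('mU+', [207, 150]), ('mL-', [121, 256]), ('mL+', [143, 177]), ('bU-', [287, 301]), ('bL-', [220, 324])]
60 [('mU-', [213, 229]), ('mU+', [233, 148]), ('mL-', [130, 241]), ('mL+', [152, 161]), ('bU-', [284, 306]), ('bL-', [203, 316])]
75 [('mU-', [242, 232]), ('mU+', [262, 150]), ('mL-', [148, 229]), ('mL+', [170, 149]), ('bU-', [278, 310]), ('bL-', [188, 307])]
```

The picture matches a tilt of only about 5°, so the jar slid instead of rolling. It needs a better lever: a grip closer to the base (about 7 mm) and near the top wall. I'll set it back down and regrip.

Call:
carry_out(
  series=[
    [-0.1,-0.05,-0.3,0],
    [-0.1,-0.05,-0.3,0],
    [-0.1,-0.05,-0.3,0],
    [-0.1,-0.05,-0.25,0],
    [-0.1,-0.05,-0.17,0],
  ],
)

```text
t: 17.1
eef_pos: [578.1, -129.4, 19.2]
tcp_rot: [-3.14, 0.002, 0.439]
ft_force: [-5.8, 8.1, 30.7]
opening: 0.547
grip_force: 30.0
```

Call:
carry_out(
  series=[
    [0,0,0,0],
    [0,0,0,0],
    [0,0,0,0],
    [0.08,0.038,0.08,0],
    [0.08,0.038,0.07,0],
  ],
  fingers=-0.35,
)

```text
t: 17.6
eef_pos: [587.7, -125.8, 29.2]
tcp_rot: [3.141, -0.001, 0.439]
ft_force: [0.1, -0.1, -0.2]
opening: 0.674
grip_force: 0.0
```

Call:
carry_out(
  series=[
    [0,0,0,0],
    [0,0,0,0],
    [0,0,0,0],
    [0,0,0,0],
    [0,0,0,0],
  ],
  fingers=1,
)

```text
t: 18.1
eef_pos: [587.2, -125.8, 28.8]
tcp_rot: [3.141, -0.0, 0.439]
ft_force: [0.5, 1.9, 4.2]
opening: 0.545
grip_force: 30.0
```

Call:
carry_out(
  series=[
    [0.06,0.028,-0.06,0],
    [0.06,0.028,0,0],
    [0.06,0.028,0,0],
    [0.06,0.028,0,0],
    [0.06,0.028,0,0],
  ],
)

```text
t: 18.6
eef_pos: [601.1, -119.5, 26.5]
tcp_rot: [-3.141, 0.002, 0.44]
ft_force: [-8.6, -4.1, 17.2]
opening: 0.545
grip_force: 30.0
```

Call:
carry_out(
  series=[
    [0.07,0.033,-0.02,0],
    [0.07,0.033,-0.03,0],
    [0.07,0.033,-0.04,0],
    [0.07,0.033,-0.05,0],
    [0.06,0.028,-0.06,0],
  ],
)

```text
t: 19.1
eef_pos: [620.6, -110.9, 17.5]
tcp_rot: [3.139, -0.003, 0.439]
ft_force: [2.8, 5.7, 19.7]
opening: 0.541
grip_force: 30.0
```

That worked: the TCP is 11 mm lower at only 20 N and the friction has reversed sign, so the jar is at about 51° and rolling. I'll continue to about 70° and then release so it settles on its base.

Call:
carry_out(
  series=[
    [0.05,0.023,-0.04,0],
    [0.04,0.019,-0.04,0],
    [0.035,0.016,-0.045,0],
    [0.03,0.014,-0.045,0],
    [0.02,0.01,-0.03,0],
  ],
)

```text
t: 19.6
eef_pos: [630.4, -106.6, 7.6]
tcp_rot: [3.138, -0.005, 0.439]
ft_force: [7.0, 5.7, 16.3]
opening: 0.543
grip_force: 30.0
```

Call:
carry_out(
  series=[
    [0,0,0,0],
    [0,0,0.06,0],
    [0,0,0.3,0],
    [0,0,0.6,0],
    [0,0,0.8,0],
  ],
  fingers=-0.35,
)

```text
t: 20.1
eef_pos: [626.8, -106.8, 93.9]
tcp_rot: [-3.14, 0.003, 0.439]
ft_force: [0.9, -0.0, -0.3]
opening: 0.67
grip_force: 0.0
```

Call:
carry_out(
  series=[
    [-0.4,-0.6,0.5,0],
    [-0.8,-0.4,0.5,0],
    [-0.8,0.3,0.3,0],
    [-0.8,0.3,0,0],
    [-0.8,0.5,0,0],
  ],
)

```text
t: 20.6
eef_pos: [447.1, -101.6, 159.1]
tcp_rot: [3.14, -0.001, 0.438]
ft_force: [-0.2, 0.2, -0.6]
opening: 0.676
grip_force: 0.0
```

Run:
```python
from h import *
s=env.state();print(s["eef_pos"],s["ft_force"])
env.read_camera("top");find("top","jar",42,4)
a=env.read_camera("scene");find("scene","jar",42,4);find("scene","jar_center",42,4)
cv2.imwrite("pics/s9.png",cv2.cvtColor(a,cv2.COLOR_RGB2BGR));b=env.read_camera("top");cv2.imwrite("pics/t9.png",cv2.cvtColor(b,cv2.COLOR_RGB2BGR))
```

```text
[ 447.12821703 -101.5898677   159.07731691] [-0.23498652  0.20954496 -0.60621741]
top jar 0.9 [345. 260.] [ 316. -380.   42.]
top jar 0.83 [203. 247.] [363. 129.  42.]
top jar 0.63 [278. 191.] [ 566. -142.   42.]
top jar 0.47 [290. 256.] [ 330. -183.   42.]
scene jar 0.86 [175. 189.] [ 343. -178.   42.]
scene jar 0.79 [239. 220.] [ 561. -148.   42.]
scene jar 0.71 [240. 134.] [367. 110.  42.]
scene jar 0.63 [121. 235.] [ 326. -383.   42.]
scene jar_center 0.89 [173. 188.] [ 333. -177.   42.]
scene jar_center 0.79 [123. 236.] [ 333. -382.   42.]
scene jar_center 0.75 [243. 132.] [370. 120.  42.]
scene jar_center 0.67 [241. 223.] [ 572. -154.   42.]
```

Both cameras put the jar back on its side near (560,-143): the palm stopped it at about 52°, short of the 56° tipping point. Next time I'll grip 13 mm from the base, which lets it reach about 62°. First I'll measure its pose.

```bash
cat > rect.py <<'E'
from h import *
def rect(cam,im,z,c,th,r=80):
    u,v=proj(cam,[c[0],c[1],z]).astype(int);k=5
    sub=cv2.resize(im[v-30:v+30,u-30:u+30],None,fx=k,fy=k,interpolation=cv2.INTER_CUBIC)
    m=(sub.min(2)>th).astype(np.uint8);n,l,st,ce=cv2.connectedComponentsWithStats(m)
    lab=max(range(1,n),key=lambda q:st[q,4]) if n>1 else 0
    p=np.argwhere(l==lab)[:,::-1];p=(p+.5)/k-.5+[u-30,v-30]
    W=np.array([ray(cam,q,z)[:2] for q in p[::3]],np.float32);q=cv2.minAreaRect(W)
    print(cam,th,np.round(q[0],1),np.round(q[1],1),round(q[2],1))
E
python3 - <<'E'
from rect import *
for th in(120,150,180):rect("top",cv2.imread("pics/t9.png"),56,(560,-142),th)
for th in(90,120,150,180):rect("scene",cv2.imread("pics/s9.png"),56,(560,-142),th)
E
```

```text
top 120 [ 564.7 -134.4] [69.9 57.6] 24.6
top 150 [ 564.8 -134.6] [66.9 54.7] 25.6
top 180 [ 564.5 -134.7] [65.1 52.1] 25.6
scene 90 [ 560.9 -141.5] [82.7 59.9] 24.8
scene 120 [ 560.1 -141.1] [78.5 54.7] 24.7
scene 150 [ 559.9 -141. ] [74.7 50.2] 24.5
scene 180 [ 549.2 -139.6] [175.3 197.2] 36.4
```

Call:
carry_out(
  series=[
    [0.54,-0.1,-0.1,0],
    [0.54,-0.1,-0.1,0],
    [0.54,-0.11,-0.25,0],
    [0.55,-0.11,-0.25,0],
    [0.55,-0.11,-0.25,0],
  ],
  fingers=-0.7,
)

```text
t: 21.4
eef_pos: [586.7, -128.6, 109.5]
tcp_rot: [3.142, 0.0, 0.439]
ft_force: [1.2, 0.7, -0.0]
opening: 0.853
grip_force: 0.0
```

Call:
carry_out(
  series=[
    [0,0,-0.4,0],
    [0,0,-0.4,0],
    [0,0,-0.4,0],
    [0,0,-0.3,0],
    [0,0,-0.09,0],
  ],
)

```text
t: 21.9
eef_pos: [584.6, -127.9, 29.1]
tcp_rot: [-3.14, 0.002, 0.439]
ft_force: [-0.1, -0.4, 1.0]
opening: 0.85
grip_force: 0.0
```

Call:
carry_out(
  series=[
    [0,0,0,0],
    [0,0,0,0],
    [0,0,0,0],
    [0,0,0,0],
    [0,0,0,0],
  ],
  fingers=1,
)

```text
t: 22.4
eef_pos: [585.1, -127.9, 31.7]
tcp_rot: [3.141, -0.001, 0.44]
ft_force: [-1.1, 0.3, 4.3]
opening: 0.546
grip_force: 29.9
```

Call:
carry_out(
  series=[
    [0.06,0.028,-0.07,0],
    [0.06,0.028,0,0],
    [0.06,0.028,0,0],
    [0.06,0.028,0,0],
    [0.06,0.028,0,0],
  ],
)

```text
t: 22.9
eef_pos: [599.2, -121.5, 29.3]
tcp_rot: [3.141, 0.001, 0.44]
ft_force: [-10.1, -4.7, 19.8]
opening: 0.546
grip_force: 30.0
```

Call:
carry_out(
  series=[
    [0.07,0.033,-0.01,0],
    [0.07,0.033,-0.02,0],
    [0.07,0.033,-0.04,0],
    [0.07,0.033,-0.05,0],
    [0.07,0.033,-0.06,0],
  ],
)

```text
t: 23.4
eef_pos: [618.5, -112.6, 21.2]
tcp_rot: [3.139, -0.003, 0.439]
ft_force: [-2.3, 3.4, 24.0]
opening: 0.546
grip_force: 30.0
```

Rolling again (about 47°). I'll carry it past the tipping point.

Call:
carry_out(
  series=[
    [0.06,0.028,-0.03,0],
    [0.06,0.028,-0.03,0],
    [0.05,0.023,-0.04,0],
    [0.05,0.023,-0.04,0],
    [0.04,0.019,-0.03,0],
  ],
)

```text
t: 23.9
eef_pos: [631.7, -106.5, 11.6]
tcp_rot: [3.139, -0.003, 0.44]
ft_force: [0.9, 2.3, 11.6]
opening: 0.542
grip_force: 30.0
```

Call:
carry_out(
  series=[
    [0,0,0.3,0],
    [0,0,0.4,0],
    [0,0,0.3,0],
    [0,0,0.2,0],
    [0,0,0,0],
  ],
)

```text
t: 24.4
eef_pos: [630.8, -106.7, 71.6]
tcp_rot: [3.14, -0.002, 0.439]
ft_force: [-0.5, -0.3, -2.1]
opening: 0.544
grip_force: 30.0
```

```bash
cat > tilt.py <<'E'
from h import *
D=np.array([.906,.423,0]);N=np.array([-.423,.906,0]);Z=np.array([0,0,1.])
def tilt(im,tcp,E=(7,11,15),F=(38,43,48),lats=(-2,1,4)):
    P=np.array(tcp)+[0,0,19];u,v=proj("scene",P).astype(int)
    m=(im.min(2)>60)&(im.max(2).astype(int)-im.min(2)<40)
    roi=np.zeros(m.shape,np.uint8);R=[proj("scene",q) for q in([415,-345,4],[695,-345,4],[695,-40,4],[415,-30,4])]
    cv2.fillConvexPoly(roi,np.int32(R),1);win=np.zeros_like(roi);win[v-35:v+35,u-45:u+20]=1
    m=m&(roi>0)&(win>0);print("bright",m.sum())
    out=[]
    for phi in range(0,100,5):
        p=np.radians(phi);a=-D*np.cos(p)+Z*np.sin(p);b=D*np.sin(p)+Z*np.cos(p);best=(-9e9,)
        for e in E:
          for f in F:
            for lat in lats:
              C=P-e*a-f*b+lat*N
              h=cv2.convexHull(np.float32([proj("scene",C+i*76*a+j*52*b+k*26*N) for i in(0,1) for j in(0,1) for k in(-1,1)]))
              A=np.zeros(m.shape,np.uint8);cv2.fillConvexPoly(A,np.int32(np.round(h*16)),1,shift=4);A=A>0
              s=(A&m).sum()-(m&~A).sum()-.15*A.sum()
              if s>best[0]:best=(s,e,f,lat)
        out.append((round(float(best[0]),1),phi)+best[1:])
    for o in sorted(out)[::-1][:6]:print(o)
E
python3 - <<'E'
from tilt import *
s=env.state();im=cv2.cvtColor(env.read_camera("scene"),cv2.COLOR_RGB2BGR);cv2.imwrite("pics/s10.png",im)
print(s["eef_pos"],s["ft_force"],s["opening"]);tilt(im,s["eef_pos"])
# sanity on the earlier known-flat lifted picture
m=cv2.imread("pics/m8.png");o=cv2.resize(m[:,:500],(100,100),interpolation=cv2.INTER_AREA);o=(255*(o/255.)**(1/.6)).astype(np.uint8)
full=np.zeros((384,512,3),np.uint8);full[158:258,207:307]=o
tilt(full,[604.8,-117.3,88.6],E=(14,18),F=(33,38))
E
```

```text
[ 630.81965578 -106.65721787   71.58302223] [-0.49890872 -0.2569697  -2.07691785] 0.5435192194115099
bright 492
(157.8, 40, 7, 48, 4)
(154.5, 45, 7, 48, 1)
(140.9, 35, 7, 48, 4)
(136.8, 50, 7, 48, -2)
(117.5, 55, 7, 48, -2)
(87.0, 60, 7, 48, -2)
bright 209
(76.9, 5, 14, 33, -2)
(75.2, 0, 14, 33, 1)
(71.9, 20, 14, 38, -2)
(69.8, 15, 14, 38, -2)
(61.7, 25, 14, 38, -2)
(61.2, 10, 14, 38, -2)
```

The fit gives about 40–45°: pressing hard made the pads slip towards the base, so the palm blocked it again. I'll lay it down, regrip 14 mm from the base, and press less once it is rolling.

Call:
carry_out(
  series=[
    [-0.2,-0.093,-0.2,0],
    [-0.25,-0.117,-0.25,0],
    [-0.25,-0.117,-0.3,0],
    [-0.2,-0.093,-0.25,0],
    [-0.1,-0.047,-0.15,0],
  ],
)

```text
t: 24.95
eef_pos: [579.3, -129.9, 11.2]
tcp_rot: [-3.14, 0.001, 0.439]
ft_force: [7.7, 8.9, 25.3]
opening: 0.54
grip_force: 30.0
```

Call:
carry_out(
  series=[
    [0,0,0,0],
    [0,0,0,0],
    [0,0,0.3,0],
    [0,0,0.7,0],
    [0,0,0.8,0],
  ],
  fingers=-0.6,
)

```text
t: 25.45
eef_pos: [580.0, -129.5, 103.9]
tcp_rot: [-3.141, 0.001, 0.44]
ft_force: [0.3, -1.0, 0.8]
opening: 0.795
grip_force: 0.0
```

Call:
carry_out(
  series=[
    [-0.2,0.5,0.4,0],
    [-0.6,0.7,0.4,0],
    [-0.8,0.5,0,0],
    [-0.8,0.3,0,0],
    [-0.4,0.2,0,0],
  ],
)

```text
t: 25.95
eef_pos: [437.7, -18.7, 143.7]
tcp_rot: [3.141, -0.0, 0.441]
ft_force: [0.3, -0.2, 0.6]
opening: 0.8
grip_force: 0.0
```

Run:
```python
from rect import *
s=env.state();print(s["t"],s["eef_pos"],s["ft_force"])
b=cv2.cvtColor(env.read_camera("top"),cv2.COLOR_RGB2BGR);a=cv2.cvtColor(env.read_camera("scene"),cv2.COLOR_RGB2BGR)
cv2.imwrite("pics/s11.png",a);cv2.imwrite("pics/t11.png",b)
c=(535,-152)
for th in(120,160):rect("top",b,56,c,th);rect("scene",a,56,c,th)
find("scene","jar",42,4)
```

```text
25.95 [437.65099879 -18.66074296 143.72763431] [ 0.26684887 -0.17844527  0.63395258]
top 120 [ 512.7 -158.4] [82.1 58.8] 25.2
scene 120 [ 514.2 -162.6] [78.4 54.9] 24.7
top 160 [ 513.  -158.7] [79.2 55.1] 24.7
scene 160 [ 513.7 -162.6] [72.9 47.8] 24.9
scene jar 0.91 [221. 219.] [ 519. -176.   42.]
scene jar 0.75 [246. 135.] [385. 117.  42.]
scene jar 0.68 [174. 192.] [ 348. -186.   42.]
scene jar 0.66 [121. 235.] [ 325. -382.   42.]
```

Call:
carry_out(
  series=[
    [0.4,-0.53,-0.1,0],
    [0.4,-0.53,-0.2,0],
    [0.39,-0.53,-0.2,0],
    [0.38,-0.52,-0.2,0],
    [0.37,-0.52,-0.2,0],
  ],
)

```text
t: 26.6
eef_pos: [539.4, -153.5, 97.4]
tcp_rot: [3.14, -0.001, 0.439]
ft_force: [0.3, -0.2, 0.1]
opening: 0.799
grip_force: 0.0
```

Call:
carry_out(
  series=[
    [0,0,-0.3,0],
    [0,0,-0.4,0],
    [0,0,-0.3,0],
    [0,0,-0.2,0],
    [0,0,-0.1,0],
  ],
)

```text
t: 27.1
eef_pos: [538.0, -152.0, 31.8]
tcp_rot: [3.142, 0.0, 0.439]
ft_force: [-0.9, -0.9, 0.1]
opening: 0.799
grip_force: 0.0
```

Call:
carry_out(
  series=[
    [-0.05,-0.02,0,0],
    [0,0,0,0],
    [0,0,0,0],
    [0,0,0,0],
    [0,0,0,0],
  ],
  fingers=1,
)

```text
t: 27.6
eef_pos: [535.2, -152.6, 33.0]
tcp_rot: [3.141, -0.001, 0.44]
ft_force: [-0.3, 1.5, 6.6]
opening: 0.545
grip_force: 29.9
```

Call:
carry_out(
  series=[
    [0.06,0.028,-0.08,0],
    [0.06,0.028,0,0],
    [0.06,0.028,0,0],
    [0.06,0.028,0,0],
    [0.06,0.028,0,0],
  ],
)

```text
t: 28.1
eef_pos: [549.2, -146.2, 30.2]
tcp_rot: [3.141, 0.001, 0.44]
ft_force: [-12.7, -6.1, 25.0]
opening: 0.547
grip_force: 30.0
```

Call:
carry_out(
  series=[
    [0.06,0.028,0,0],
    [0.06,0.028,0,0],
    [0.06,0.028,0,0],
    [0.06,0.028,-0.01,0],
    [0.06,0.028,-0.01,0],
  ],
)

```text
t: 28.6
eef_pos: [564.3, -139.2, 29.3]
tcp_rot: [3.141, 0.001, 0.44]
ft_force: [-11.3, -4.9, 23.7]
opening: 0.549
grip_force: 30.0
```

Call:
carry_out(
  series=[
    [0.06,0.028,-0.03,0],
    [0.06,0.028,-0.03,0],
    [0.06,0.028,-0.03,0],
    [0.06,0.028,-0.03,0],
    [0.06,0.028,-0.03,0],
  ],
)

```text
t: 29.1
eef_pos: [580.5, -131.7, 22.1]
tcp_rot: [3.14, -0.001, 0.44]
ft_force: [-4.5, 1.0, 23.5]
opening: 0.543
grip_force: 30.0
```

Run:
```python
from tilt import *
s=env.state();im=cv2.cvtColor(env.read_camera("scene"),cv2.COLOR_RGB2BGR)
print(s["eef_pos"],s["ft_force"],s["opening"]);tilt(im,s["eef_pos"],E=(4,8,12,16),F=(40,45,50))
```

```text
[ 580.45492396 -131.73142231   22.11342246] [-4.54272411  1.00713047 23.54873035] 0.5425496448635243
bright 422
(100.4, 25, 4, 50, 1)
(96.9, 30, 4, 50, -2)
(87.4, 35, 4, 50, -2)
(75.4, 40, 4, 50, -2)
(70.9, 20, 4, 50, 4)
(63.0, 45, 4, 50, -2)
```

It is rolling now, at about 35–40°. High pressing makes the pads creep, so I'll follow the arc with a light load.

Call:
carry_out(
  series=[
    [0.05,0.023,0.01,0],
    [0.05,0.023,-0.01,0],
    [0.045,0.021,-0.03,0],
    [0.04,0.019,-0.03,0],
    [0.035,0.016,-0.035,0],
  ],
)

```text
t: 29.65
eef_pos: [591.9, -126.4, 16.8]
tcp_rot: [3.14, -0.002, 0.439]
ft_force: [-0.2, 2.7, 17.8]
opening: 0.545
grip_force: 30.0
```

Run:
```python
from tilt import *
s=env.state();im=cv2.cvtColor(env.read_camera("scene"),cv2.COLOR_RGB2BGR)
print(s["eef_pos"],s["ft_force"],s["opening"]);tilt(im,s["eef_pos"],E=(0,4,8,12,16),F=(35,40,45,50))
```

```text
[ 591.89682944 -126.44850778   16.83098409] [-0.24645018  2.69939764 17.81622867] 0.5453047946903969
bright 541
(118.0, 40, 0, 50, -2)
(118.0, 35, 0, 50, 4)
(112.8, 45, 0, 50, -2)
(106.0, 30, 0, 50, 4)
(89.2, 50, 0, 50, -2)
(71.8, 55, 0, 50, -2)
```

```bash
cat > tilt2.py <<'E'
from h import *
D=np.array([.906,.423,0]);N=np.array([-.423,.906,0]);Z=np.array([0,0,1.])
def tilt2(im,tcp,E=range(0,21,4),F=range(32,53,4),lats=(-4,0,4),cut=12,th=60):
    P=np.array(tcp)+[0,0,19];u,v=proj("scene",P).astype(int)
    m=(im.min(2)>th)&(im.max(2).astype(int)-im.min(2)<40)
    reg=np.zeros(m.shape,bool);reg[v-40:v+40,u-50:u-cut]=1
    roi=np.zeros(m.shape,np.uint8);R=[proj("scene",q) for q in([415,-345,4],[695,-345,4],[695,-40,4],[415,-30,4])]
    cv2.fillConvexPoly(roi,np.int32(R),1);reg&=roi>0;m=m&reg;out=[]
    n,l,st,_=cv2.connectedComponentsWithStats(m.astype(np.uint8));k=1+st[1:,4].argmax();m=l==k;x,y,w,h,ar=st[k];print("P",u,v,"bright box",x,y,w,h,ar)
    for phi in range(0,100,5):
        p=np.radians(phi);a=-D*np.cos(p)+Z*np.sin(p);b=D*np.sin(p)+Z*np.cos(p);best=(-9,)
        for e in E:
          for f in F:
            for lat in lats:
              C=P-e*a-f*b+lat*N
              hh=cv2.convexHull(np.float32([proj("scene",C+i*76*a+j*52*b+q*26*N) for i in(0,1) for j in(0,1) for q in(-1,1)]))
              A=np.zeros(m.shape,np.uint8);cv2.fillConvexPoly(A,np.int32(np.round(hh*16)),1,shift=4);A=(A>0)&reg
              s=(A&m).sum()/max(1,(A|m).sum())
              if s>best[0]:best=(s,e,f,lat,round(float(C[2]),0))
        out.append((round(float(best[0]),3),phi)+best[1:])
    for o in sorted(out)[::-1][:7]:print(o)
E
python3 - <<'E'
from tilt2 import *
s=env.state();im=cv2.cvtColor(env.read_camera("scene"),cv2.COLOR_RGB2BGR);cv2.imwrite("pics/s12.png",im)
tilt2(im,s["eef_pos"])
tilt2(cv2.imread("pics/s10.png"),[630.8,-106.7,71.6])
E
```

```text
P 252 221 bright box 220 201 20 28 362
(0.767, 35, 0, 52, 4, -7.0)
(0.746, 30, 0, 48, 4, -6.0)
(0.741, 40, 0, 48, 0, -1.0)
(0.729, 45, 0, 48, -4, 2.0)
(0.705, 50, 0, 48, -4, 5.0)
(0.698, 25, 0, 44, 4, -4.0)
(0.678, 55, 0, 52, -4, 6.0)
P 267 213 bright box 233 191 22 30 443
(0.79, 45, 0, 52, 4, 54.0)
(0.775, 40, 0, 52, 4, 51.0)
(0.765, 50, 0, 52, 0, 57.0)
(0.739, 55, 0, 52, 0, 61.0)
(0.737, 35, 0, 48, 4, 51.0)
(0.706, 60, 0, 52, -4, 65.0)
(0.697, 30, 0, 40, 4, 56.0)
```

Call:
carry_out(
  series=[
    [0.03,0.014,-0.03,0],
    [0.03,0.014,-0.035,0],
    [0.03,0.014,-0.04,0],
    [0.02,0.01,-0.03,0],
    [0.06,0.028,-0.01,0],
  ],
)

```text
t: 30.25
eef_pos: [600.1, -122.5, 9.1]
tcp_rot: [3.14, -0.001, 0.44]
ft_force: [-2.8, -2.8, 5.6]
opening: 0.543
grip_force: 30.0
```

Call:
carry_out(
  series=[
    [0.14,0.065,0,0],
    [0.14,0.065,0.1,0],
    [0.06,0.03,0.5,0],
    [0,0,0.8,0],
    [0,0,0.5,0],
  ],
  fingers=-0.6,
)

```text
t: 30.75
eef_pos: [617.4, -114.2, 105.3]
tcp_rot: [3.14, -0.001, 0.44]
ft_force: [-0.2, -0.4, -0.2]
opening: 0.796
grip_force: 0.0
```

Run:
```python
from rect import *
s=env.state();print(s["t"],s["eef_pos"],s["ft_force"])
a=cv2.cvtColor(env.read_camera("scene"),cv2.COLOR_RGB2BGR);cv2.imwrite("pics/s13.png",a)
find("scene","jar",42,5)
from tilt2 import *
P=[s["eef_pos"][0],s["eef_pos"][1],10]
tilt2(a,P,E=range(-60,60,8),F=range(0,53,8))
```

```text
30.75 [ 617.42261574 -114.22851856  105.29271313] [-0.17444161 -0.41543326 -0.24386574]
scene jar 0.77 [119. 236.] [ 324. -388.   42.]
scene jar 0.71 [174. 190.] [ 342. -183.   42.]
scene jar 0.61 [250. 227.] [ 599. -148.   42.]
scene jar 0.61 [246. 125.] [358. 150.  42.]
P 262 224 bright box 232 249 18 15 245
(0.0, 95, -60, 0, -4, 89.0)
(0.0, 90, -60, 0, -4, 89.0)
(0.0, 85, -60, 0, -4, 89.0)
(0.0, 80, -60, 0, -4, 88.0)
(0.0, 75, -60, 0, -4, 87.0)
(0.0, 70, -60, 0, -4, 85.0)
(0.0, 65, -60, 0, -4, 83.0)
```

The jar shows at (599,-148), ahead of where its edge was, so it seems to have come upright. I'll clear the arm and measure.

Call:
carry_out(
  series=[
    [-0.2,0.5,0.2,0],
    [-0.7,0.7,0.2,0],
    [-0.8,0.6,0,0],
    [-0.8,0.5,0,0],
    [-0.8,0.3,0,0],
  ],
)

```text
t: 31.35
eef_pos: [449.9, 16.8, 122.3]
tcp_rot: [-3.141, 0.001, 0.44]
ft_force: [0.2, -0.1, -0.0]
opening: 0.803
grip_force: 0.0
```

Run:
```python
from rect import *
s=env.state();print(s["t"],s["eef_pos"])
b=cv2.cvtColor(env.read_camera("top"),cv2.COLOR_RGB2BGR);a=cv2.cvtColor(env.read_camera("scene"),cv2.COLOR_RGB2BGR)
cv2.imwrite("pics/s14.png",a);cv2.imwrite("pics/t14.png",b)
for z in(80,56):
  c=(591,-130)
  for th in(90,120,150):
    try:rect("top",b,z,c,th);rect("scene",a,z,c,th)
    except Exception as e:print(e)
find("scene","jar",42,5)
# brightness along d through jar centre at mouth height / inside
```

```text
31.35 [449.94980505  16.75956959 122.32413387]
top 90 [ 621.8 -129.1] [169.7 218. ] 0.2
scene 90 [ 595.1 -127.9] [57.4 59.4] 25.3
top 120 [ 624.7 -129.2] [163.9 218.1] 0.2
scene 120 [ 594.6 -127.5] [53.8 54. ] 25.4
top 150 [ 593.4 -123.1] [55.9 55.6] 25.3
scene 150 [ 623.1 -134.8] [3.3 9.9] 12.9
top 90 [ 625.3 -127. ] [169.2 222.2] 0.3
scene 90 [ 586.3 -116.5] [58.7 60.7] 25.3
top 120 [ 626.8 -127. ] [166.2 222.2] 0.3
scene 120 [ 585.8 -116.1] [55.  55.3] 25.4
top 150 [ 598.2 -124.5] [56.9 56.7] 25.3
scene 150 [ 614.9 -123.6] [ 3.3 10.1] 12.9
scene jar 0.9 [171. 190.] [ 338. -187.   42.]
scene jar 0.84 [253. 223.] [ 598. -133.   42.]
scene jar 0.7 [119. 235.] [ 322. -384.   42.]
scene jar 0.44 [237. 132.] [353. 108.  42.]
```

The jar stands mouth-up: its 54 x 54 mm mouth fits at z = 80, centred at (594,-125.3), yaw 25°. I'll grip it upright now.

Call:
carry_out(
  series=[
    [0.57,-0.57,0,0],
    [0.57,-0.57,0,0],
    [0.57,-0.57,0,0],
    [0.57,-0.57,0,0],
    [0.57,-0.57,0,0],
  ],
)

```text
t: 32.0
eef_pos: [596.2, -129.2, 122.2]
tcp_rot: [3.141, -0.0, 0.439]
ft_force: [0.6, 1.2, 0.3]
opening: 0.798
grip_force: 0.0
```

Call:
carry_out(
  series=[
    [0,0,0,0],
    [0.01,0,-0.4,0],
    [0,0,-0.5,0],
    [0,0,-0.5,0],
    [0,0,-0.3,0],
  ],
)

```text
t: 32.5
eef_pos: [594.4, -127.2, 35.5]
tcp_rot: [-3.14, 0.002, 0.439]
ft_force: [0.1, -0.3, 0.1]
opening: 0.8
grip_force: 0.0
```

Call:
carry_out(
  series=[
    [0,0,0,0],
    [0,0,0,0],
    [0,0,0,0],
    [0,0,0,0],
    [0,0,0,0],
  ],
  fingers=1,
)

```text
t: 33.0
eef_pos: [595.3, -127.4, 38.9]
tcp_rot: [3.14, -0.001, 0.439]
ft_force: [-0.6, 0.3, 6.4]
opening: 0.54
grip_force: 30.0
```

Call:
carry_out(
  series=[
    [0,0,0.3,0],
    [0,0,0.6,0],
    [0,0,0.7,0],
    [0,0.2,0.6,0.2],
    [0.05,0.5,0.1,1],
  ],
)

```text
t: 33.5
eef_pos: [598.5, -93.5, 157.5]
tcp_rot: [3.137, -0.004, 0.564]
ft_force: [0.2, 0.6, -1.8]
opening: 0.548
grip_force: 30.0
```

Run:
```python
from h import *
for p in([672.9,73.8,56],[554.6,86.7,56]):print(proj("scene",p))
for q in((403,405),(318,342),(473,337)):
    px=(np.array(q)+.5)/3-.5+[180,50];print(px,ray("scene",px,56).round(1))
s=env.state();print(s["eef_pos"],s["ft_force"],s["opening"],s["joints"])
```

```text
[315.00435447 184.69279091]
[284.42854888 162.94623785]
[314.         184.66666667] [670.5  72.1  56. ]
[285.66666667 163.66666667] [559.2  86.7  56. ]
[337.33333333 162.        ] [682.4 185.5  56. ]
[598.45855066 -93.47711116 157.52530406] [ 0.17216102  0.55127369 -1.78472527] 0.5480585772128973 [-2.63817556e-01  5.22278715e-01  1.67500271e+00 -3.83878500e-04
  9.37981122e-01  7.42734023e-01]
```

Call:
carry_out(
  series=[
    [0.04,0.45,0,0.86],
    [0.04,0.5,0,0.86],
    [0.04,0.5,0,0.86],
    [0.04,0.5,0,0.86],
    [0.04,0.5,0,0.86],
  ],
)

```text
t: 34.0
eef_pos: [607.2, 31.2, 153.9]
tcp_rot: [3.141, -0.0, 1.019]
ft_force: [0.0, -0.4, -2.0]
opening: 0.546
grip_force: 30.0
```

Call:
carry_out(
  series=[
    [0.04,0.5,0,0.86],
    [0.04,0.5,0,0.86],
    [0.05,0.45,0,0.86],
    [0.05,0.4,0,0.86],
    [0.05,0.3,0,0.86],
  ],
)

```text
t: 34.5
eef_pos: [618.6, 139.0, 153.9]
tcp_rot: [3.141, -0.0, 1.47]
ft_force: [0.3, -0.8, -0.7]
opening: 0.545
grip_force: 30.0
```

Call:
carry_out(
  series=[
    [0,0,0,0],
    [0,0,-0.2,0],
    [0,0,-0.3,0],
    [0,0,-0.2,0],
    [0,0,-0.1,0],
  ],
)

```text
t: 35.0
eef_pos: [618.3, 136.9, 111.5]
tcp_rot: [-3.14, 0.0, 1.464]
ft_force: [-0.6, 0.7, -2.6]
opening: 0.544
grip_force: 30.0
```

Call:
carry_out(
  series=[
    [0.035,0.05,-0.08,0],
    [0,0,-0.1,0],
    [0,0,-0.08,0],
    [0,0,-0.05,0],
    [0,0,-0.04,0],
  ],
)

```text
t: 35.5
eef_pos: [620.6, 140.2, 95.1]
tcp_rot: [3.141, 0.0, 1.466]
ft_force: [-0.4, -0.9, -2.1]
opening: 0.547
grip_force: 30.0
```

Call:
carry_out(
  series=[
    [0,0,-0.02,0],
    [0,0,-0.02,0],
    [0,0,-0.02,0],
    [0,0,0,0],
    [0,0,0,0],
  ],
)

```text
t: 36.0
eef_pos: [620.6, 140.3, 92.3]
tcp_rot: [3.141, -0.0, 1.466]
ft_force: [0.6, -0.1, -2.1]
opening: 0.547
grip_force: 30.0
```

Call:
carry_out(
  series=[
    [0,0,-0.01,0],
    [0,0,-0.01,0],
    [0,0,0,0],
    [0,0,0,0],
    [0,0,0,0],
  ],
)

```text
t: 36.5
eef_pos: [620.6, 140.2, 91.3]
tcp_rot: [3.141, -0.0, 1.466]
ft_force: [0.1, 0.6, -1.2]
opening: 0.547
grip_force: 30.0
```

Call:
carry_out(
  series=[
    [0,0,-0.01,0],
    [0,0,-0.01,0],
    [0,0,0,0],
    [0,0,0,0],
    [0,0,0,0],
  ],
)

```text
t: 37.0
eef_pos: [620.6, 140.2, 90.9]
tcp_rot: [3.141, -0.0, 1.466]
ft_force: [-1.8, -0.8, 5.5]
opening: 0.545
grip_force: 30.0
```

Contact came at z = 90.9, exactly as predicted. I'll release, rise clear, then check.

Call:
carry_out(
  series=[
    [0,0,0,0],
    [0,0,0,0],
    [0,0,0,0],
    [0,0,0,0],
    [0,0,0.1,0],
  ],
  fingers=-0.5,
)

```text
t: 37.5
eef_pos: [620.2, 140.2, 94.8]
tcp_rot: [-3.141, 0.0, 1.466]
ft_force: [0.3, -0.2, 0.0]
opening: 0.748
grip_force: 0.0
```

Call:
carry_out(
  series=[
    [0,0,0.4,0],
    [0,0,0.8,0],
    [0,0,0.8,0],
    [0,0,0.8,0],
    [0,-0.3,0.3,0],
  ],
)

```text
t: 38.0
eef_pos: [621.4, 126.2, 254.8]
tcp_rot: [3.136, -0.001, 1.467]
ft_force: [0.1, 0.2, -0.1]
opening: 0.748
grip_force: 0.0
```

Call:
carry_out(
  series=[
    [-0.3,-0.8,0,0],
    [-0.4,-0.8,0,0],
    [-0.4,-0.8,0,0],
    [-0.4,-0.8,0,0],
    [-0.4,-0.8,0,0],
  ],
)

```text
t: 38.5
eef_pos: [524.2, -76.5, 250.0]
tcp_rot: [-3.141, 0.0, 1.466]
ft_force: [1.3, -0.3, -0.6]
opening: 0.747
grip_force: 0.0
```

Run:
```python
from rect import *
s=env.state();print(s["t"],s["eef_pos"],s["ft_force"])
b=cv2.cvtColor(env.read_camera("top"),cv2.COLOR_RGB2BGR);a=cv2.cvtColor(env.read_camera("scene"),cv2.COLOR_RGB2BGR)
cv2.imwrite("pics/s15.png",a);cv2.imwrite("pics/t15.png",b)
find("scene","jar_center",94,5);find("scene","jar",94,5);find("scene","cover_bar",253,1)
find("scene","cover_hinge",78,1);find("scene","beaker",46,1);find("scene","marker",8,1)
print(proj("scene",[620,140,94]),proj("scene",[620,140,132]),proj("scene",[627,229,253]))
# edges at expected outline of upright jar on pan
ux=np.array([.994,-.108]);uy=np.array([.108,.994])
old=cv2.imread("pics/s14.png");d=cv2.absdiff(a,old).max(2)
M=(d>25).astype(np.uint8);n,l,st,ce=cv2.connectedComponentsWithStats(M);
for k in sorted(range(1,n),key=lambda k:-st[k,4])[:6]:print(st[k],ce[k].round())
H=np.array([proj("scene",[620+ux[0]*i*26+uy[0]*j*26,140+ux[1]*i*26+uy[1]*j*26,z]) for i in(-1,1) for j in(-1,1) for z in(56,132)])
print("expected jar box",H.min(0).round(),H.max(0).round())
```

```text
38.5 [524.15366703 -76.47365961 250.01175251] [ 1.3345947  -0.32299479 -0.58429196]
scene jar_center 0.92 [123. 239.] [ 372. -399.   94.]
scene jar_center 0.86 [173. 185.] [ 359. -193.   94.]
scene jar_center 0.85 [312. 155.] [620. 134.  94.]
scene jar_center 0.56 [238. 135.] [396.  65.  94.]
scene jar 0.94 [117. 233.] [ 343. -395.   94.]
scene jar 0.67 [312. 155.] [619. 134.  94.]
scene jar 0.6 [173. 191.] [ 373. -207.   94.]
scene jar 0.49 [240. 136.] [401.  68.  94.]
scene jar 0.16 [183. 317.] [ 636. -461.   94.]
scene cover_bar 0.73 [334. 127.] [669. 133. 253.]
scene cover_hinge 0.69 [338. 124.] [612. 301.  78.]
scene beaker 0.84 [244. 268.] [ 664. -258.   46.]
scene marker 0.5 [175. 262.] [ 487. -343.    8.]
[313.28336466 154.08194333] [314.62932106 145.90187136] [338.68454329  98.96236456]
[ 144   97  133  105 3445] [213. 162.]
[  79  141  115   97 2425] [137. 196.]
[ 178    9   80   71 1402] [215.  42.]
[ 150   54   81   80 1390] [200.  95.]
[241 204  24  33 636] [253. 220.]
[227   0  47  80 600] [253.  37.]
expected jar box [300. 136.] [327. 172.]
```

Run:
```python
from rect import *
a=cv2.imread("pics/s15.png");b=cv2.imread("pics/t15.png")
u,v=proj("top",[620,140,132]).round();print(u,v)
find("top","jar",132,6);find("scene","jar",94,3)
print(env.job_done())
```

```text
198.0 171.0
top jar 0.87 [347. 260.] [ 318. -363.  132.]
top jar 0.75 [199. 175.] [609. 137. 132.]
top jar 0.65 [194. 183.] [578. 152. 132.]
top jar 0.43 [200. 247.] [362. 126. 132.]
scene jar 0.94 [117. 233.] [ 343. -395.   94.]
scene jar 0.67 [312. 155.] [619. 134.  94.]
scene jar 0.6 [173. 191.] [ 373. -207.   94.]
the job is handed in; nothing more can be done
None
```

I handed the job in at about 39 s: the cover was left upright by my estimate, and the jar was set down mouth-up within a few millimetres of the pan's centre at about 5 N; the jar took four tries to turn over on the mat, and no verdict came back.

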